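Purge and close the double-lidded tea tin, then take the outer lid off alone

ROBOT

A 7-joint arm with a two-finger parallel gripper is mounted at the origin on a cart in front of the work surface, level with it; the furniture and walls round the work are solid. World frame = base frame: x ahead of the robot, y to its left, z up, the work surface at z = 0. Lengths are in m, angles in rad, forces in N, time in s.
With the tool pointing down it reaches from about 0.4 to 0.85 m from the base axis. Payload 10.4 kg.
Tool frame: the origin (TCP) lies at the very end of the fingers, on their centre line; the grasp point (between the pads) lies 19 mm behind it; z points along the fingers, x is the direction in which the jaws open and shut, and the axes are right-handed (so a half turn about z gives the same grasp; the last joint's range is limited). The gripper opens to 87 mm and grips with 3 to 60 N. Pads are 19 mm wide; open, the fingers measure 117 mm over their backs; the gripper's body (75 mm by 190 mm) begins 51 mm behind the grasp point.
Start: joints at [1.231, 0.332, -0.065, 1.46, 0.022, 1.35, -0.088], TCP at [0.195, -0.594, 0.223] pointing down, gripper open.
Joint ranges: [-2.6, 2.6], [-0.5, 2.12], [-1.47, 1.34], [0.16, 2.42], [-1.27, 4.41], [0.06, 2.06], [-2.6, 2.6]. Speed limits (rad/s): [2.22, 2.22, 2.79, 2.79, 3.14, 3.14, 3.14].

INTERFACE

Orientations are given as a unit quaternion [w, x, y, z].
In Python, from rig import env, fingers, kinematics, read_camera, spotter gives the robot as it stands. Calls block until the motion is done:
- env.move_pose(position, orientation): joint-space move of the TCP to a pose.
- env.move_l(position, ori=None, vel=0.15): straight line of the TCP; ori=None keeps the orientation; vel is the mean speed in m/s.
- env.goto_joints(angles): joint-space move.
- fingers.command_gripper(opening): opening from 0.0 (shut) to 1.0 (fully open); the grip force is fixed at half the most; returns when the fingers have stopped.
- env.sleep(seconds).
- kinematics.ik(position, orientation): joint angles nearest the present ones, or None.
- env.sense(): the state.
- read_camera(name): name is "side" or "top" or "wrist"; returns a dict with "color" (420x560x3 uint8, red, green, blue), "intrinsics" (3x3 intrinsics, pixels), "camera_from_world" (4x4, takes a point from world to camera coordinates); the wrist camera has in their place "tool_from_camera" (4x4, takes a point from camera to tool coordinates, whose origin is the TCP and whose axes are the tool frame's). Camera axes: x right, y up, looking along -z (the intrinsics and any distortion apply to the point x, -y, -z); pixel columns grow to the right and rows downward; lengths in m; the calibration is good to about 2 mm. A picture is of the moment at which its call begins: read the wrist's pose just before it. There is no depth.
A pose or a line that the arm cannot do raises env.IKError and nothing moves.
- env.close_job(): hands the job in, once; it reports no verdict.
Trained networks look in a picture, given as the dict that the camera call returned (one of the last four; its "shot" number tells which), for a name from the list of things; names that differ only in an ending like _2 or _b are one class to them, and where a whole thing is asked for, a point or a joint stands for the part that bears it (a point fixed in the world has none). Each returns a list of dicts, best first, with "p" (0 to 1); they miss things now and then, are a little off and sometimes report something else, mostly with a low value. They report only what shows in the picture. A call takes as long as a camera call. They do not tell look-alikes from the thing itself.
- spotter.look_for(name, picture): "rect" ([left, top, width, height] in pixels, round what is visible of it).
- spotter.spot_point(name, picture): "position" ([column, row] in pixels: a listed point, or the origin of a listed thing).
The state is a dict: "clock": time; "joints": joint angles; "joint_velocities": joint speeds; "tau": joint torques, N m; "tcp_pos": TCP position; "tool_rot": TCP orientation; "force": force on the tool from outside, world axes, zero at the start; "ft_torque": the same for the moment, N m; "finger_gap": opening from 0.0 (shut) to 1.0 (fully open).
Only numpy, scipy, OpenCV 4.12 (cv2) and the standard library are available. Lean on these libraries where they do the work, as an engineer would, in place of code of your own. Each camera call takes 0.05 s, during which the arm holds its last target. There are 200 camera calls.

TASK

Flush the open tea tin: squeeze the orange trigger of the gas gun all the way towards its fixed grip for a moment, and let it spring back out. Then carry the nested lids, outer still resting on inner, by the dark wooden knob to the tin, lower them gently until the wooden inner lid is fully seated in the tin's mouth, and let go of the knob. Finally take the green outer lid by its collar and lift it off alone, straight up and level, to at least 10 cm above where it sat, leaving the inner lid seated and undisturbed; finish while still holding the outer lid up there, and leave the bystanders alone.

Things in the scene. Friction and masses are not known exactly. Their poses are not given: they have to be found in the camera images.
- station: fixed station: grey base plate 115 x 320 x 10 mm with a green open tin and a black gas gun. Origin on the worktop under the tin's axis, z up, +y from tin to gun. Tin: outside 96 mm across, wall 4 mm, mouth 88 mm, rim 90 mm above the worktop. Gun: see grip_back and trigger_pad; its body below the grip tops out at 87 mm; its bent nozzle ends at y = 78 mm, no higher than 103 mm
- tin_mouth (a point): centre of the tin's open mouth, at rim height; z up
- grip_back (a point): middle of the back face (away from the tin) of the gun's fixed upright black grip, 130 mm above the worktop; axes as the station's. The grip is 26 mm in x, 22 mm in y, its top 150 mm above the worktop, its axis 170 mm from the tin's along +y
- trigger_pad (a point): point on the front face (towards the tin) of the orange trigger lever, at rest 130 mm above the worktop and 55 mm from grip_back along the station's -y; moves with it. Lever 18 mm wide, 8 mm thick, hinged at its foot 85 mm above the worktop, in front of the grip; pinch it against the grip from above, fingers closing along the station's y
- trigger (a joint): trigger angle in rad: 0 released, 0.32 fully squeezed at its stop (the pad has then moved about 14 mm towards the grip, leaving about 41 mm over trigger and grip); a spring returns it, about 3 N at the pad at first and 7 N at the stop
- inner_lid: pale wooden round inner lid, 0.16 kg; origin at the centre of its underside, z up. Plug 82 mm across, 16 mm deep (foot chamfered to 72 mm); flange 94 mm across from 16 to 22 mm up, to rest on the tin's rim; dark round knob 20 mm across from 22 to 72 mm up. Starts on the coaster. Seated, its origin is 16 mm below tin_mouth
- outer_lid: green enamelled round outer lid, 0.12 kg, 106 mm across; origin at the centre of its disc's underside, z up; rests loosely on the inner lid's flange, 22 mm above that lid's origin. Disc 4 mm thick, skirt 5 mm down at the rim, collar 48 mm across (hole 30 mm) from 4 to 24 mm above the origin; the inner lid's knob passes through and stands 26 mm out of the collar
- coaster: flat round coaster 92 mm across, 8 mm thick, fixed, on which the lids are parked; origin at the centre of its underside
- mug: bystander: blue and white mug 87 mm wide, 91 mm tall, loose; origin at the centre of its underside
- spice_jar: bystander: glass spice jar with green cap, 46 mm across, 106 mm tall, loose; origin at the centre of its underside
- timer: bystander: round pale blue kitchen timer 69 mm across, 42 mm tall, loose; origin at the centre of its underside
- spoon: bystander: small metal bar spoon 138 mm long, 12 mm high, loose; origin at the centre of its underside
Things that resemble listed ones, but are neither listed nor needed, are in the scene too. Of the things shaped like the outer_lid, the green one is meant.

How it is judged:
On the way, in this order (a step that is already met when the one before it is completed fails the run):
1. the trigger is squeezed nearly to its stop (value of joint trigger above 0.25 rad), for 0.2 s.
2. the trigger has sprung back out (value of joint trigger below 0.04 rad), for 0.2 s.
3. the nested lids sit in the tin's mouth, the outer lid still on the inner (z of inner_lid in the frame of tin_mouth below -0.013 m and horizontal distance between inner_lid and tin_mouth below 0.006 m and angle between inner_lid's own z axis and vertical below 0.06 rad and z of outer_lid in the frame of inner_lid below 0.026 m and horizontal distance between outer_lid and inner_lid below 0.009 m), for 0.2 s.
At the end, for the whole second after the job is handed in: Outer lid held still by the fingers, within 0.2 rad of level and 80 mm of the tin's axis, its disc 90 mm or more above the rim, clear of the inner lid; inner lid untouched and seated (within 3 mm in height, 6 mm off centre, 0.05 rad tilt); trigger under 0.04 rad (z of outer_lid in the frame of tin_mouth above 0.09 m and angle between outer_lid's own z axis and vertical below 0.2 rad and linear speed of outer_lid below 0.03 m/s and contact force between the fingers and outer_lid above 1 N and contact force between each of outer_lid, the arm, the fingers and inner_lid below 0.1 N and horizontal distance between outer_lid and tin_mouth below 0.08 m and z of inner_lid in the frame of tin_mouth between -0.019 and -0.013 m and horizontal distance between inner_lid and tin_mouth below 0.006 m and angle between inner_lid's own z axis and vertical below 0.05 rad and linear speed of inner_lid below 0.02 m/s and value of joint trigger below 0.04 rad); the arm keeps its last pose, push and grip.
It fails at once if the outer lid leaves the inner lid while that is not seated in the tin, or the inner lid is disturbed (raised over 3 mm, tilted over 0.1 rad) as the outer lid comes off (distance between outer_lid and inner_lid above 0.037 m and (z of inner_lid in the frame of tin_mouth above -0.013 m or horizontal distance between inner_lid and tin_mouth above 0.008 m or angle between inner_lid's own z axis and vertical above 0.1 rad)).
It fails at once if the lids are dropped into the tin instead of lowered (linear speed of inner_lid above 0.4 m/s and contact force between the fingers and inner_lid below 0.1 N).
It fails at once if the inner lid is rammed into the tin (over 45 N) (contact force between inner_lid and station above 45 N).
It fails at once if a bystander is moved by more than 20 mm (distance of any of mug, spice_jar, timer, spoon from where it was at the start of the episode above 0.02 m).
It also fails if it takes over 72 s, if anything falls off the work surface, if the arm or the gripper's body presses on something with over 40 N, if the wrist force passes 120 N, or if a joint passes its speed limit or range.

## Working session

There is one attempt and no reset: what is moved stays moved. The work goes in short steps, each a Python script; the robot and the scene stay as the last script left them, time stands still between calls to the robot, and variables do not carry over. Pictures are saved under pics/ and viewed, about 8 in all and at most 12, crops included, and the job is handed in when it is done.

```bash
ls; mkdir -p pics; cat > h.py <<'E'
import numpy as np, cv2
from rig import env, fingers, kinematics, read_camera, spotter
def save(p,n): cv2.imwrite(f'pics/{n}.png',cv2.cvtColor(p['color'],cv2.COLOR_RGB2BGR))
E
python3 - <<'E'
from h import *
ps={}
for n in('side','top'):
    p=read_camera(n); ps[n]=p; save(p,n+'0')
    print(n,sorted(p.keys()),p['intrinsics'].tolist() if hasattr(p['intrinsics'],'tolist') else p['intrinsics'])
    print(np.round(p['camera_from_world'],3).tolist(), {k:p[k] for k in p if k not in('color','intrinsics','camera_from_world')})
    for t in['tin_mouth','grip_back','trigger_pad','inner_lid','outer_lid','coaster','mug','spice_jar','timer','spoon','station']:
        print(t,[(np.round(d['position']).tolist(),round(d['p'],2)) for d in spotter.spot_point(t,p)[:3]])
    print('outer rects',[(np.round(d['rect']).tolist(),round(d['p'],2)) for d in spotter.look_for('outer_lid',p)[:4]])
s=env.sense();print(s)
E
cd pics; python3 -c "
import cv2,numpy as np
cv2.imwrite('both0.png',np.vstack([cv2.imread('side0.png'),cv2.imread('top0.png')])[:, :])"
```

```text
pics
side ['camera_from_world', 'color', 'intrinsics', 'shot'] [[450.3046379663236, 0.0, 274.0283233805988], [0.0, 450.3046379663236, 212.59416465478077], [0.0, 0.0, 1.0]]
[[-0.992, -0.129, 0.011, 0.508], [0.094, -0.663, 0.743, -0.198], [-0.089, 0.737, 0.67, -1.222], [0.0, 0.0, 0.0, 1.0]] {'shot': 1}
tin_mouth [([301.0, 260.0], 0.56)]
grip_back [([304.0, 308.0], 0.92)]
trigger_pad [([300.0, 287.0], 0.61), ([230.0, 241.0], 0.42)]
inner_lid [([320.0, 216.0], 0.59)]
outer_lid [([321.0, 211.0], 0.91), ([324.0, 183.0], 0.58)]
coaster [([318.0, 223.0], 0.41)]
mug [([287.0, 157.0], 0.58)]
spice_jar [([232.0, 238.0], 0.75)]
timer [([218.0, 301.0], 0.92)]
spoon [([218.0, 304.0], 0.73), ([270.0, 194.0], 0.6)]
station [([298.0, 280.0], 0.66)]
outer rects [([308.0, 176.0, 34.0, 25.0], 0.76), ([304.0, 201.0, 35.0, 23.0], 0.58), ([208.0, 287.0, 19.0, 24.0], 0.31)]
top ['camera_from_world', 'color', 'intrinsics', 'shot'] [[405.70163058792133, 0.0, 273.55212211975123], [0.0, 405.70163058792133, 201.3745955481478], [0.0, 0.0, 1.0]]
[[0.023, -1.0, -0.004, -0.111], [0.991, 0.022, 0.132, -0.533], [-0.13
[... 703 characters left out ...]
{'clock': 1.3, 'joints': array([ 1.23139706,  0.33221873, -0.06469316,  1.46011825,  0.02159893,
        1.34988708, -0.08850921]), 'joint_velocities': array([-0.00126038,  0.00097913,  0.00057646, -0.00113094,  0.000365  ,
       -0.00159501, -0.00021841]), 'tau': array([-2.40350664e-04, -6.23043823e+01,  2.43468687e-02, -3.90120363e+01,
       -6.11634599e-02,  3.14414338e-02,  3.42276564e-05]), 'tcp_pos': array([ 0.19472333, -0.59391027,  0.22255508]), 'tool_rot': array([ 1.12912935e-05,  8.09788564e-01, -5.86721808e-01,  3.02952153e-05]), 'force': array([ 0.18409061,  0.1019666 , -0.24993525]), 'ft_torque': array([-0.02697275, -0.02052818,  0.01095834]), 'finger_gap': 0.9994932687833483}
```

View pics/side0.png

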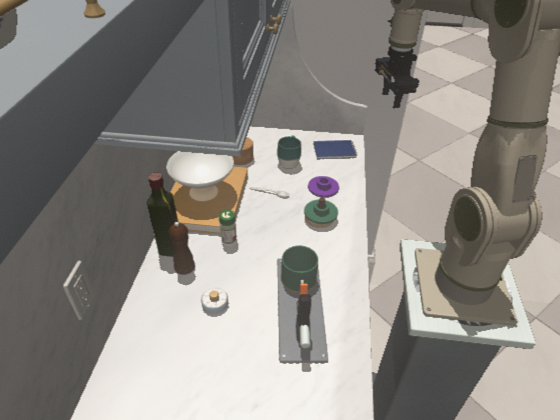

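View pics/top0.png

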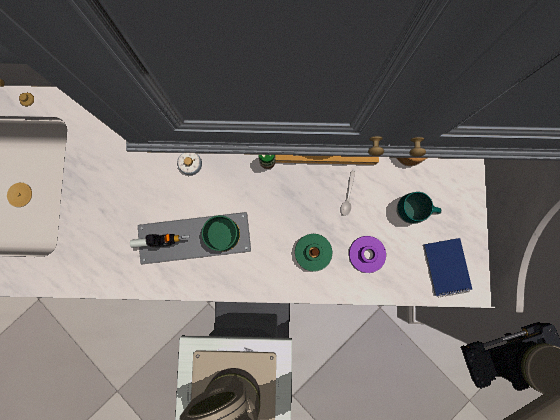

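Candidates for the lids: the green one with a knob at top (313,252) / side (321,211), and the purple one at top (367,254) / side (324,186). Purple is the decoy, so I choose the green stack. Station: tin at top (221,235), gun at (146–180,239).

```bash
cat >> h.py <<'E'
from scipy.spatial.transform import Rotation as R
def mat(q,t):
    T=np.eye(4); T[:3,:3]=R.from_quat(np.roll(q,-1)).as_matrix(); T[:3,3]=t; return T
def ray(p,uv,s=None):
    K=np.array(p['intrinsics']); d=np.linalg.inv(K)@[uv[0],uv[1],1]; d=np.array([d[0],-d[1],-d[2]])
    T=np.linalg.inv(p['camera_from_world']) if 'camera_from_world' in p else mat(s['tool_rot'],s['tcp_pos'])@p['tool_from_camera']
    return T[:3,3], T[:3,:3]@d
def atz(p,uv,z,s=None):
    o,d=ray(p,uv,s); return o+d*(z-o[2])/d[2]
def proj(p,X,s=None):
    T=p['camera_from_world'] if 'camera_from_world' in p else np.linalg.inv(mat(s['tool_rot'],s['tcp_pos'])@p['tool_from_camera'])
    c=T[:3,:3]@np.asarray(X)+T[:3,3]; v=np.array(p['intrinsics'])@[c[0],-c[1],-c[2]]; return v[:2]/v[2]
def down(yaw): # jaw (tool x) direction at angle yaw in world xy, z down
    x=np.array([np.cos(yaw),np.sin(yaw),0]); z=np.array([0,0,-1.]); M=np.stack([x,np.cross(z,x),z],1)
    return np.roll(R.from_matrix(M).as_quat(),1)
E
python3 - <<'E'
from h import *
t=read_camera('top'); s=read_camera('side')
for n,a,b,z in [('tin',(221,235),(301,260),.09),('grip',(146,239),(304,308),.13),('pad',(166,238),(300,287),.13),('outer',(313,252),(321,211),.03),('purple',(366,255),(324,183),.03),('timer',(192,161),(218,301),0),('jar',(266,162),(232,238),0)]:
    print(n,atz(t,a,z).round(3),atz(s,b,z).round(3))
w=read_camera('wrist'); print(w['tool_from_camera'].round(3).tolist(), w['intrinsics'].round(1).tolist())
st=atz(t,(221,235),.09)
q=env.sense()['joints']
for yaw in np.arange(-90,271,30):
  for nm,X in[('pinch',[st[0],st[1]+.15,.2]),('lid',[0.46,-.22,.25])]:
    j=kinematics.ik(X,down(np.radians(yaw))); print(yaw,nm,None if j is None else j.round(2).tolist())
E
```

```text
tin [0.434 0.039 0.09 ] [0.437 0.049 0.09 ]
grip [0.417 0.228 0.13 ] [0.417 0.227 0.13 ]
pad [0.421 0.176 0.13 ] [0.431 0.169 0.13 ]
outer [ 0.395 -0.214  0.03 ] [ 0.394 -0.216  0.03 ]
purple [ 0.39  -0.363  0.03 ] [ 0.391 -0.358  0.03 ]
timer [0.656 0.147 0.   ] [0.641 0.141 0.   ]
jar [ 0.658 -0.074  0.   ] [ 0.651 -0.091  0.   ]
[[1.0, 0.0, 0.0, -0.0], [0.0, -0.959, -0.282, -0.077], [0.0, 0.282, -0.959, -0.162], [0.0, 0.0, 0.0, 1.0]] [[363.1, 0.0, 279.9], [0.0, 363.1, 209.3], [0.0, 0.0, 1.0]]
-90 pinch [-0.64, 0.01, 0.13, 1.88, -0.0, 1.25, -2.08]
-90 lid [0.73, 0.09, -0.39, 1.7, 0.03, 1.36, -1.24]
-60 pinch [-0.25, 0.03, -0.27, 1.87, 0.01, 1.25, -1.56]
-60 lid [0.76, 0.09, -0.42, 1.7, 0.04, 1.36, -0.72]
-30 pinch [0.34, 0.07, -0.87, 1.84, 0.06, 1.25, -1.07]
-30 lid [0.82, 0.09, -0.49, 1.7, 0.05, 1.36, -0.2]
0 pinch [0.56, 0.11, -1.11, 1.83, 0.11, 1.26, -0.58]
0 lid [0.87, 0.1, -0.55, 1.69, 0.05, 1.36, 0.32]
30 pinch [0.68, 0.15, -1.25, 1.83, 0.15, 1.27, -0.09]
30 lid [0.88, 0.1, -0.55, 1.69, 0.05, 1.36, 0.84]
60 pinch [0.72, 0.17, -1.31, 1.83, 0.17, 1.27, 0.42]
60 lid [0.91, 0.1, -0.59, 1.69, 0.06, 1.36, 1.36]
90 pinch [0.71, 0.16, -1.28, 1.83, 0.16, 1.27, 0.95]
90 lid [0.93, 0.11, -0.61, 1.69, 0.06, 1.36, 1.88]
120 pinch [0.7, 0.16, -1.28, 1.83, 0.16, 1.27, 1.47]
120 lid [1.46, 0.25, -1.25, 1.67, 0.24, 1.39, 2.27]
150 pinch [0.7, 0.16, -1.28, 1.83, 0.16, 1.27, 2.0]
150 lid None
180 pinch [0.79, 0.22, -1.4, 1.83, 0.23, 1.28, 2.47]
180 lid None
210 pinch None
210 lid [0.68, 0.08, -0.34, 1.7, 0.03, 1.36, -2.28]
240 pinch [-0.84, -0.0, 0.33, 1.89, 0.0, 1.25, -2.6]
240 lid [0.7, 0.09, -0.37, 1.7, 0.03, 1.36, -1.76]
270 pinch [-0.64, 0.01, 0.13, 1.88, -0.0, 1.25, -2.08]
270 lid [0.73, 0.09, -0.39, 1.7, 0.03, 1.36, -1.24]
```

```bash
python3 - <<'E'
from h import *
import pickle
out={}
for n,X,names in[('lid',[.40,-.215,.27],['outer_lid','inner_lid']),('st',[.425,.12,.29],['tin_mouth','grip_back','trigger_pad'])]:
    env.move_pose(X,down(-np.pi/2)); s=env.sense(); w=read_camera('wrist'); save(w,n); out[n]=(s,w)
    print(n,s['clock'],s['tcp_pos'].round(4),s['joints'].round(2))
    for t in names: print(t,[(np.round(d['position'],1).tolist(),round(d['p'],2),atz(w,d['position'],{'outer_lid':.03,'inner_lid':.008,'tin_mouth':.09}.get(t,.13),s).round(4).tolist()) for d in spotter.spot_point(t,w)[:3]])
pickle.dump(out,open('o.pkl','wb'))
E
python3 -c "
import cv2,numpy as np
cv2.imwrite('pics/ls.png',cv2.resize(np.vstack([cv2.imread('pics/lid.png')[60:360],cv2.imread('pics/st.png')[60:360]]),(560,600)))"
```

```text
lid 3.0417 [ 0.3997 -0.216   0.2699] [ 0.78 -0.05 -0.37  1.79 -0.02  1.4  -1.16]
outer_lid [([411.2, 177.4], 0.72, [0.3953, -0.3631, 0.03]), ([276.9, 179.5], 0.69, [0.3932, -0.2122, 0.03])]
inner_lid [([279.6, 172.7], 0.59, [0.3968, -0.2152, 0.008])]
st 4.4667 [0.4254 0.1186 0.2898] [ 0.54 -0.09 -0.84  1.77 -0.07  1.44 -1.86]
tin_mouth [([356.7, 163.6], 0.74, [0.4431, 0.042, 0.09])]
grip_back [([165.3, 201.7], 0.67, [0.4149, 0.224, 0.13])]
trigger_pad [([224.0, 193.7], 0.84, [0.4223, 0.1698, 0.13])]
```

View pics/ls.png

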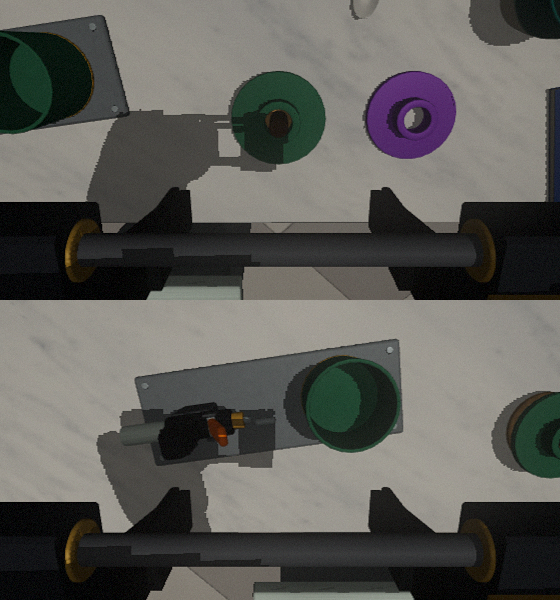

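```bash
cat >> h.py <<'E'
from scipy.optimize import minimize
def fitc(p,s,c0,circ,rng=.012):
    g=cv2.GaussianBlur(p['color'].astype(np.float32),(0,0),1.0)
    G=np.sqrt(sum(cv2.Sobel(g[...,k],cv2.CV_32F,a,1-a)**2 for k in range(3) for a in(0,1))); G=np.minimum(G,np.percentile(G,97))
    a=np.linspace(0,2*np.pi,120,endpoint=False); best=(-1,)
    def sc(c):
        v=0
        for r,z in circ:
            uv=np.float32([proj(p,[c[0]+r*np.cos(t),c[1]+r*np.sin(t),z],s) for t in a])
            v+=cv2.remap(G,uv[None,:,0],uv[None,:,1],cv2.INTER_LINEAR).mean()
        return v
    c=np.array(c0[:2])
    for st in(.003,.001,.0004):
        n=4; L=[(sc(c+[i*st,j*st]),i,j) for i in range(-n,n+1) for j in range(-n,n+1)]; b=max(L); c=c+[b[1]*st,b[2]*st]
    return c.round(4),round(float(b[0]),1)
E
python3 - <<'E'
from h import *
import pickle
o=pickle.load(open('o.pkl','rb')); t=read_camera('top'); sd=read_camera('side')
tin=[(.048,.09),(.044,.09)]; lid=[(.053,.034)];col=[(.024,.054),(.015,.054)]
print('tin wrist',fitc(o['st'][1],o['st'][0],(.438,.042),tin),'outer only',fitc(o['st'][1],o['st'][0],(.438,.042),tin[:1]),'side',fitc(sd,None,(.438,.042),tin))
print('lid wrist',fitc(o['lid'][1],o['lid'][0],(.394,-.214),lid),'knob',fitc(o['lid'][1],o['lid'][0],(.394,-.214),[(.010,.08)]),'col',fitc(o['lid'][1],o['lid'][0],(.394,-.214),col[:1]),'top',fitc(t,None,(.394,-.214),lid))
# station yaw: grey plate mask on z=.01
s,w=o['st']; hsv=cv2.cvtColor(w['color'],cv2.COLOR_RGB2HSV)
im=w['color'].copy()
# corners read from picture (crop rows offset 60)
C=[atz(w,uv,.01,s) for uv in[(135,139),(398,100),(402,192),(157,225)]]
print(np.round(C,4).tolist())
for a,b in((0,1),(3,2)): d=C[a]-C[b]; print(np.degrees(np.arctan2(d[1],d[0])),np.linalg.norm(d))
h=hsv; m=(h[...,0]<14)&(h[...,1]>180)&(h[...,2]>120); m[260:]=0; ys,xs=np.nonzero(m); print('orange',xs.mean(),ys.mean(),xs.min(),xs.max(),ys.min(),ys.max())
cr=cv2.resize(w['color'][140:260,100:260],None,fx=5,fy=5,interpolation=cv2.INTER_CUBIC); cv2.imwrite('pics/gun.png',cv2.cvtColor(cr,cv2.COLOR_RGB2BGR))
E
```

```text
tin wrist (array([0.4394, 0.0454]), 249.4) outer only (array([0.4396, 0.0456]), 150.7) side (array([0.4406, 0.0414]), 442.1)
lid wrist (array([ 0.3954, -0.2126]), 218.6) knob (array([ 0.4024, -0.214 ]), 69.4) col (array([ 0.3874, -0.2014]), 42.0) top (array([ 0.3944, -0.2114]), 349.0)
[[0.4603, 0.2926, 0.01], [0.5043, -0.0188, 0.01], [0.3942, -0.0337, 0.01], [0.3514, 0.2769, 0.01]]
98.04648845998793 0.3145095660946562
97.85171857747511 0.31351312993716807
orange 221.8181818181818 195.45454545454547 218 225 195 196
```

View pics/gun.png

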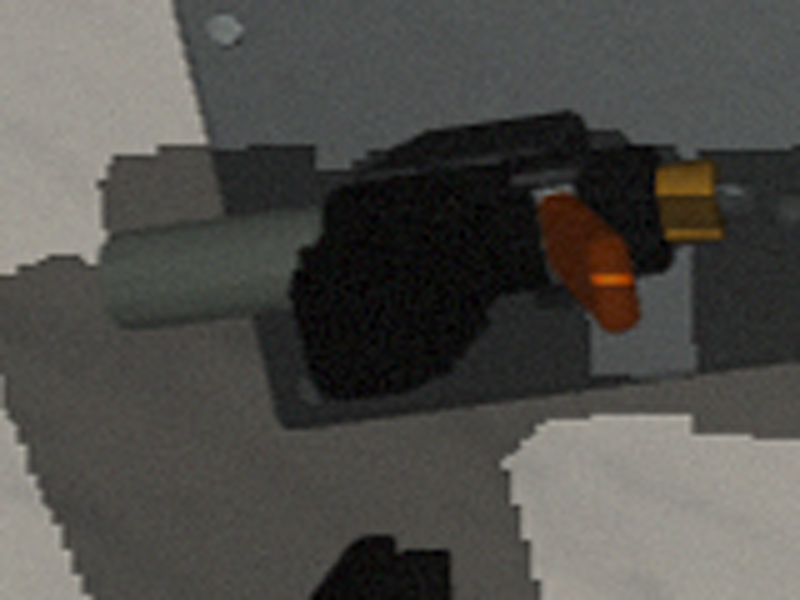

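```bash
cat >> h.py <<'E'
TIN=np.array([.4395,.0448]); YAW=np.radians(98); U=np.array([np.cos(YAW),np.sin(YAW)])
LID=np.array([.395,-.2122]); QS=down(YAW-np.pi)
def xyz(p,z): return [p[0],p[1],z]
def rep(m=''): s=env.sense(); print(m,round(s['clock'],2),s['tcp_pos'].round(4),s['force'].round(1),round(s['finger_gap'],3)); return s
E
python3 - <<'E'
from h import *
P=TIN+.1605*U
env.move_pose(xyz(P,.20),QS); rep('above')
env.move_l(xyz(P,.113),vel=.1); rep('down')
w=read_camera('side'); save(w,'pre')
fingers.command_gripper(0.3); env.sleep(.5); rep('squeezed')
w=read_camera('side'); save(w,'sq')
cv2.imwrite('pics/sqz.png',cv2.resize(np.hstack([cv2.imread(f'pics/{n}.png')[210:350,240:380] for n in('pre','sq')]),(800,400)))
E
```

```text
above 5.33 [0.417  0.2038 0.1998] [0.1 0.3 1.2] 0.996
down 6.34 [0.4176 0.2039 0.1136] [ 0.5 -0.3  0.4] 1.002
squeezed 7.75 [0.4173 0.2044 0.1132] [ 4.4  4.6 -0.8] 0.459
```

View pics/sqz.png

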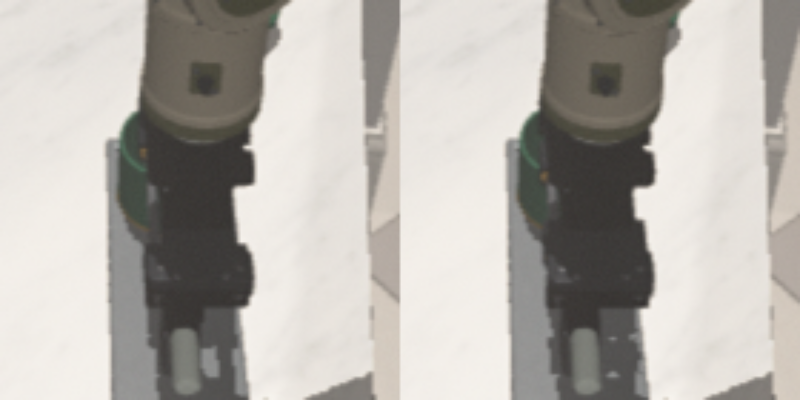

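```bash
python3 - <<'E'
from h import *
import pickle
P=TIN+.1605*U
fingers.command_gripper(1.0); rep('rel')
env.move_l(xyz(P,.21),vel=.15); 
s=env.sense(); w=read_camera('wrist'); save(w,'rel')
env.move_pose(xyz(LID-[.012,0],.19),QS); s=rep('lid'); w=read_camera('wrist'); save(w,'lid2'); t=read_camera('top'); save(t,'top2')
pickle.dump((s,w),open('o2.pkl','wb'))
print('lid',fitc(w,s,LID,[(.053,.034)]),'col',fitc(w,s,LID,[(.024,.054),(.015,.054)]),'knob',fitc(w,s,LID,[(.010,.08)]))
for n in('outer_lid','inner_lid'): print(n,[(np.round(d['position'],1).tolist(),round(d['p'],2),atz(w,d['position'],{'outer_lid':.03,'inner_lid':.008}[n],s).round(4).tolist()) for d in spotter.spot_point(n,w)[:3]])
uv=proj(w,xyz(LID,.05),s); print(uv); a,b=int(uv[0]),int(uv[1])
im=w['color'].copy()
c=im[max(b-100,0):b+100,max(a-130,0):a+130]; c=cv2.resize(c,None,fx=2,fy=2,interpolation=cv2.INTER_CUBIC)
r=cv2.resize(cv2.imread('pics/rel.png')[140:260,100:260],(267,200)); c=cv2.cvtColor(c,cv2.COLOR_RGB2BGR)
H=np.zeros((max(400,c.shape[0]),c.shape[1]+267,3),np.uint8); H[:c.shape[0],:c.shape[1]]=c; H[:200,c.shape[1]:]=r; cv2.imwrite('pics/v.png',H[:600,:800]); print(max(a-130,0),max(b-100,0))
E
```

```text
rel 8.82 [0.4172 0.2039 0.1131] [-0.   0.7  1.3] 0.996
lid 11.22 [ 0.3836 -0.2112  0.19  ] [-1.6 -0.  -0.3] 0.999
lid (array([ 0.3946, -0.2136]), 208.7) col (array([ 0.3934, -0.2136]), 121.5) knob (array([ 0.4036, -0.2136]), 72.6)
outer_lid [([444.1, 198.0], 0.8, [0.3976, -0.3605, 0.03]), ([284.4, 178.9], 0.74, [0.3947, -0.2133, 0.03])]
inner_lid [([286.4, 174.8], 0.56, [0.3945, -0.2155, 0.008])]
[283.48040387 183.10417143]
153 83
```

View pics/v.png

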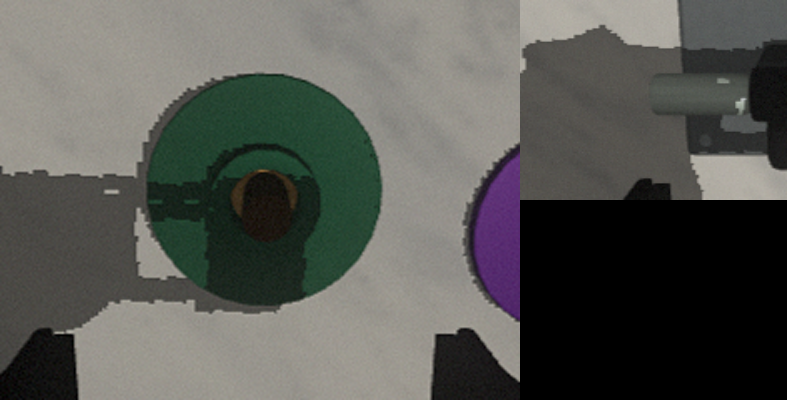

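```bash
python3 - <<'E'
from h import *
import pickle
s,w=pickle.load(open('o2.pkl','rb'))
k=atz(w,(287,190),.08,s); print('knob by eye',k.round(4), 'exp px',proj(w,[.394,-.2136,.08],s))
sd=read_camera('side'); 
print('side lid',fitc(sd,None,LID,[(.053,.034)]),'expected knob top px',proj(sd,[.394,-.2136,.08]))
P=np.array([.394,-.2136])
P=(P+k[:2])/2 if np.linalg.norm(k[:2]-P)<.008 else P
print(P); np.save('kp.npy',P)
env.move_l(xyz(P,.13),vel=.15); env.move_l(xyz(P,.057),vel=.06); rep('down')
fingers.command_gripper(0.0); rep('grip')
sd=read_camera('side'); save(sd,'g')
env.move_l(xyz(P,.075),vel=.04); rep('lift')
sd=read_camera('side'); save(sd,'g2')
cv2.imwrite('pics/gg.png',cv2.resize(np.hstack([cv2.imread(f'pics/{n}.png')[150:250,260:380] for n in('g','g2')]),(800,333),interpolation=cv2.INTER_CUBIC))
E
```

```text
knob by eye [ 0.3964 -0.2145  0.08  ] exp px [285.44094804 192.91496662]
side lid (array([ 0.396 , -0.2096]), 248.2) expected knob top px [322.27398478 199.29370018]
[ 0.39522364 -0.21402619]
down 13.39 [ 0.3955 -0.2142  0.0574] [-0.3  0.7  0.4] 0.996
grip 14.5 [ 0.3952 -0.2141  0.057 ] [ 0.6 -0.8 -0.6] 0.222
lift 15.15 [ 0.3952 -0.2141  0.0751] [-0.4 -0.6 -2.4] 0.225
```

View pics/gg.png

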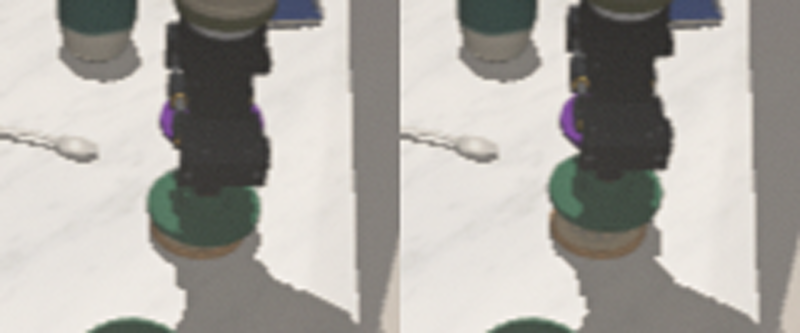

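```bash
python3 - <<'E'
from h import *
P=np.load('kp.npy'); T=np.array([.4397,.0447])
env.move_l(xyz(P,.20),vel=.12)
env.move_l(xyz(T,.20),vel=.12)
env.move_l(xyz(T,.155),vel=.06); s=rep('above'); env.sleep(.3)
f0=env.sense()['force']; print(f0.round(2))
sd=read_camera('side'); save(sd,'ab')
for z in np.arange(.150,.1215,-.003):
    env.move_l(xyz(T,z),vel=.03); s=env.sense(); d=s['force']-f0; print(round(z,4),s['tcp_pos'].round(4),d.round(1))
    if d[2]>5 or np.hypot(d[0],d[1])>6: break
sd=read_camera('side'); save(sd,'lo')
cv2.imwrite('pics/lo2.png',cv2.resize(np.hstack([cv2.imread(f'pics/{n}.png')[210:310,240:360] for n in('ab','lo')]),(800,333),interpolation=cv2.INTER_CUBIC))
E
```

```text
above 19.63 [0.4399 0.0448 0.1553] [ 0.4  0.4 -2. ] 0.219
[-0.13  0.32 -1.92]
0.15 [0.4395 0.0447 0.1497] [ 0.2 -1.2 -0.9]
0.147 [0.4396 0.0447 0.1468] [-0.2 -0.  -0.5]
0.144 [0.4396 0.0447 0.1438] [-0.4 -0.7  0.3]
0.141 [0.4396 0.0447 0.1408] [-0.2 -1.  -0.7]
0.138 [0.4396 0.0447 0.1378] [ 1.5 -1.5 -1.3]
0.135 [0.4395 0.0447 0.1348] [ 0.6  0.1 -0.1]
0.132 [0.4396 0.0447 0.1318] [ 0.1 -0.3  0.2]
0.129 [0.4396 0.0447 0.1288] [-0.2 -0.2 -0.4]
0.126 [0.4396 0.0447 0.1258] [ 0.8  0.  -0.3]
0.123 [0.4398 0.0447 0.123 ] [ 1.  -0.1 -0.1]
```

View pics/lo2.png

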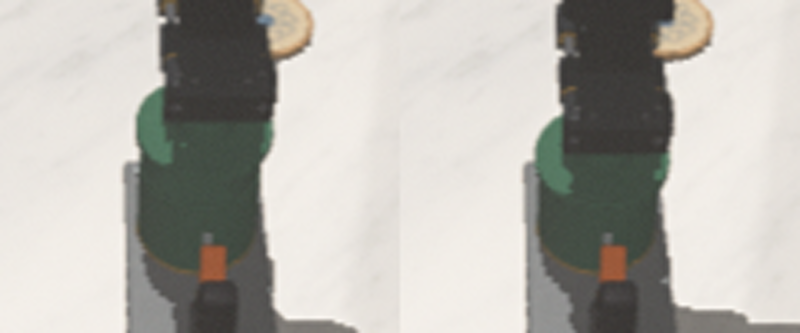

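```bash
python3 - <<'E'
from h import *
T=np.array([.4397,.0447]); f0=env.sense()['force']
for z in np.arange(.1224,.118,-.0006):
    env.move_l(xyz(T,z),vel=.01); env.sleep(.05); d=np.mean([env.sense()['force'] for _ in range(3)],0)+[0,0,1.95]; print(round(z,4),round(env.sense()['tcp_pos'][2],4),d.round(1))
    if d[2]>3: break
fingers.command_gripper(0.5); rep('open'); env.sleep(.3)
env.move_l(xyz(T,.20),vel=.1)
V=T+[0.0,0]; env.move_pose(xyz(V-[.01,0],.26),QS); s=rep('view'); w=read_camera('wrist'); save(w,'seat'); sd=read_camera('side'); save(sd,'seats')
print('disc wrist',fitc(w,s,T,[(.053,.100)]),'col',fitc(w,s,T,[(.024,.120)]),fitc(w,s,T,[(.024,.120),(.015,.12)]),'side disc',fitc(sd,None,T,[(.053,.1)]))
for n in('outer_lid','inner_lid'): print(n,[(np.round(d['position'],1).tolist(),round(d['p'],2),atz(w,d['position'],{'outer_lid':.096,'inner_lid':.074}[n],s).round(4).tolist()) for d in spotter.spot_point(n,w)[:3]])
a,b=proj(w,xyz(T,.11),s).astype(int); x0,y0=max(a-100,0),max(b-100,0); print(x0,y0)
c=cv2.resize(w['color'][y0:y0+200,x0:x0+200],(400,400),interpolation=cv2.INTER_CUBIC); d=cv2.resize(sd['color'][200:300,250:350],(400,400),interpolation=cv2.INTER_CUBIC)
cv2.imwrite('pics/seat2.png',cv2.cvtColor(np.hstack([c,d]),cv2.COLOR_RGB2BGR))
import pickle; pickle.dump((s,w),open('o3.pkl','wb'))
E
```

```text
0.1224 0.1229 [-3.1 -0.7  8.3]
open 23.63 [0.4397 0.0447 0.1224] [0.1 1.1 0.2] 0.5
view 25.21 [0.43   0.0446 0.2605] [ 0.2 -0.6 -1.1] 0.497
disc wrist (array([0.4391, 0.0457]), 164.8) col (array([0.4377, 0.0457]), 70.4) (array([0.4377, 0.0453]), 150.3) side disc (array([0.4397, 0.0443]), 246.3)
outer_lid [([281.4, 178.4], 0.59, [0.4404, 0.045, 0.096]), ([58.3, 186.0], 0.41, [0.405, 0.2471, 0.096])]
inner_lid [([281.4, 176.1], 0.79, [0.4383, 0.0446, 0.074])]
181 82
```

View pics/seat2.png

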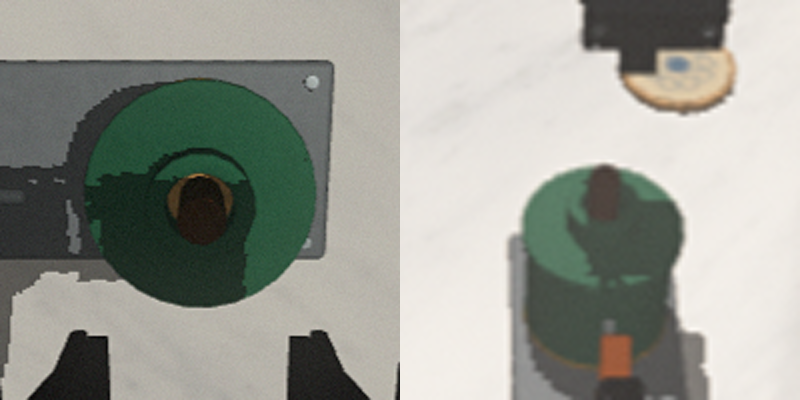

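```bash
python3 - <<'E'
from h import *
T=np.array([.4393,.0448])
fingers.command_gripper(1.0)
env.move_l(xyz(T,.16),QS,vel=.12); env.move_l(xyz(T,.104),vel=.05); rep('down')
fingers.command_gripper(0.0); rep('grip'); env.sleep(.3); rep()
for z in(.107,.112,.12,.135,.16): env.move_l(xyz(T,z),vel=.03); rep(z)
env.move_l(xyz(T,.235),vel=.06); env.sleep(.5); rep('top')
sd=read_camera('side'); save(sd,'fin'); w=read_camera('wrist'); save(w,'finw'); t=read_camera('top')
print('trigger',[(np.round(d['position'],1).tolist(),round(d['p'],2),proj(sd,xyz(TIN+.126*U,.13)).round(1)) for d in spotter.spot_point('trigger_pad',sd)[:2]])
print([(n,atz(sd,d['position'],.0 if n!='inner_lid' else .074).round(3),round(d['p'],2)) for n in('inner_lid','mug','spice_jar','timer','spoon') for d in spotter.spot_point(n,sd)[:1]])
a=cv2.resize(sd['color'][190:310,240:360],(400,400),interpolation=cv2.INTER_CUBIC); b=cv2.resize(w['color'],(400,300)); b=np.vstack([b,np.zeros((100,400,3),np.uint8)])
cv2.imwrite('pics/fin2.png',cv2.cvtColor(np.hstack([a,b]),cv2.COLOR_RGB2BGR))
E
```

```text
down 28.64 [0.4395 0.0448 0.1043] [ 0.1 -0.4 -0.7] 1.001
grip 29.4 [0.4393 0.0448 0.104 ] [0.  0.2 0.1] 0.548
 29.7 [0.4393 0.0448 0.104 ] [-0.2 -0.1 -0.2] 0.547
0.107 29.95 [0.4394 0.0448 0.1071] [-0.5 -0.1 -1.5] 0.553
0.112 30.27 [0.4395 0.0448 0.1122] [-1.2 -0.8 -0.9] 0.545
0.12 30.68 [0.4394 0.0448 0.1202] [ 1.   0.1 -1.7] 0.546
0.135 31.33 [0.4393 0.0447 0.135 ] [ 0.2  0.7 -1.3] 0.544
0.16 32.32 [0.4392 0.0448 0.1598] [-0.2  0.2 -1. ] 0.545
top 34.22 [0.4393 0.0448 0.235 ] [ 0.5  1.1 -1.8] 0.549
trigger [([301.9, 260.8], 0.68, array([303.8, 287.5])), ([302.8, 282.7], 0.49, array([303.8, 287.5]))]
[('inner_lid', array([0.443, 0.039, 0.074]), 0.83), ('mug', array([ 0.535, -0.496,  0.   ]), 0.68), ('spice_jar', array([ 0.659, -0.079,  0.   ]), 0.6), ('timer', array([0.64 , 0.152, 0.   ]), 0.64), ('spoon', array([ 0.571, -0.309, -0.   ]), 0.51)]
```

View pics/fin2.png

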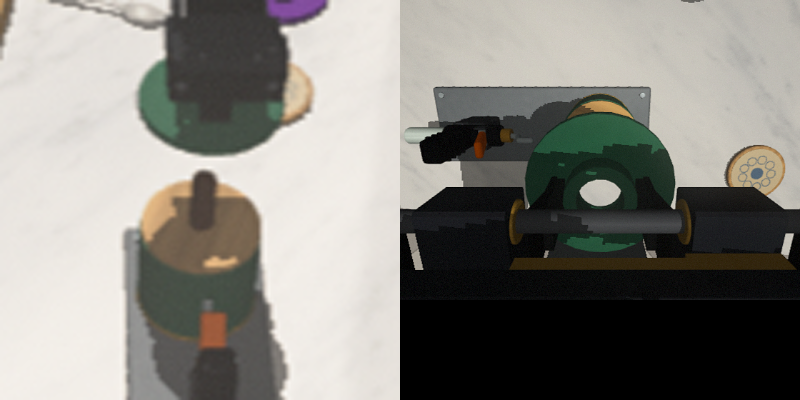

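```bash
python3 -c "
from h import *
env.close_job()"
```

```text
the job is handed in; nothing more can be done
```

I completed every step and handed the job in at about 34 s of the 72 s allowed. No verdict is reported, so the results below come from my own checks.

- **Trigger:** I squeezed it to a gap of about 40 mm, which matches its stop, and held it for about 0.5 s before opening the fingers. In the last side view the lever stands out from the grip. The network's best trigger guess there was about 27 px off on the tin. Its second guess was within 5 px of the rest position.
- **Placing the lids:** I carried the green stack by the knob and lowered it into the tin. The plug went in without touching the sides, and contact came at about 8 N at the expected height. Wrist and side views put the outer lid within about 2 mm of the tin axis.
- **Outer lid:** I gripped it by the collar and raised it 131 mm, so its disc is about 137 mm above the rim. There were no notable side forces, and the gripper is still holding it.
- **Inner lid:** the last view shows it seated and level. The network placed it about 7 mm from my tin centre, but its side-view errors are of that size and I saw no shift in the picture.
- **Bystanders:** the spice jar and timer were where I first measured them, within measuring error. I logged no starting positions for the mug and spoon, but the arm met no contact on the way.

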